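Close up the welding consumables

ROBOT

A 6-joint arm with a two-finger parallel gripper is mounted at the origin on the work surface. World frame = base frame: x ahead of the robot, y to its left, z up, the work surface at z = 0. Lengths are in m, angles in rad, forces in N, time in s.
With the tool pointing down it reaches from about 0.225 to 0.875 m from the base axis. Payload 3.4 kg.
Tool frame: the origin (TCP) lies at the very end of the fingers, on their centre line; the grasp point (between the pads) lies 19 mm behind it; z points along the fingers, y is the direction in which the jaws open and shut (so a half turn about z gives the same grasp; the last joint's range is limited). The gripper opens to 85 mm and grips with 20 to 120 N. Pads are 22 mm wide; open, the fingers measure 114 mm over their backs; the gripper's body (76 mm by 85 mm) begins 54 mm behind the grasp point. The pads swing forward as they close: fully open they stand 13 mm farther back than shut.
Start: joints at [-1.462, 0.276, 1.505, -0, 1.361, -0.121], TCP at [0.131, -0.56, 0.231] pointing down, gripper open.
Joint ranges: [-2.89, 2.89], [-0.75, 2.08], [0.22, 2.7], [-1.18, 4.32], [0.11, 2.71], [-2.7, 2.7]. Speed limits (rad/s): [2.57, 2.57, 3.14, 3.14, 3.14, 3.14].

INTERFACE

Orientations are given as a unit quaternion [w, x, y, z].
In Python, from rig import manip gives the robot as it stands. The module is installed in compiled form; this text tells all that it offers.
- The arm moves only by the tool carry_out, never from a script. Its argument "moves" is one flat list of numbers, 5 for each row, row after row: the opening in per cent of the stroke, from 0 (shut) to 100 (fully open), then the shift along the world's x, y, z in cm, then the turn about the world's z in rad. A call has exactly 10 rows; each row shifts and turns the commanded pose from where the row before left it; what a row does not reach is not made up. A row lasts 1/10 s, in which the tool goes at most 50 mm and 8.59 degrees, less where a joint would pass 70% of its speed; a pose out of reach is approached as far as the arm can. A call is refused whole if a number of a shift passes 5 or a number of a turn 0.15, either way. A call with a gripper value outside its range is refused whole. The fingers move at their own pace and stop on an object; "squeeze" is the grip in N (left out, the last holds). Time passes only in rows, so rows that do not move let the fingers close, or fill a call up. It gives the time, the measured TCP pose, the force and the opening at its end, in the units of the state.
- manip.get_state(): the state, without advancing time (a new reading comes with each control period).
- manip.get_image(name): name is "side" or "top"; returns the picture (420x560x3 uint8, red, green, blue); there is no depth.
- manip.camera_info(name): a dict with "fov_y" (degrees; the focal length in pixels is half the picture's height over the tangent of half this angle, whatever the lens; pixels are square), "cx", "cy" (the principal point, pixels), "dist" ([k1, k2, p1, p2, k3] as OpenCV has them; the pictures are not rectified), "rvec" (rotation vector, rad) and "tvec" (3), from world to camera coordinates, as OpenCV has them. Camera axes: x right, y down, z forward; pixel columns grow to the right and rows downward; lengths in m; the calibration is good to about 2 mm. A picture is of the moment at which its call begins. camera_info takes no time and is no camera call.
- manip.sign_off(): hands the job in, once; it reports no verdict.
The state is a dict: "clock": time; "qpos": joint angles; "qd": joint speeds; "effort": joint torques, N m; "position": TCP position; "ee_rot": TCP orientation; "contact_force": force on the tool from outside, world axes, zero at the start; "moment": the same for the moment, N m; "width": finger opening in m.
Only numpy, scipy, OpenCV 4.12 (cv2) and the standard library are available. Lean on these libraries where they do the work, as an engineer would, in place of code of your own. Each camera call takes 0.05 s, during which the arm holds its last target. There are 200 camera calls.

TASK

Welding is about to start and spatter will fly: with the fingertips push both open drawers of the small drawer unit fully home, and push the standing lid of the electrode box over and down until it is fully shut. Nothing needs to be picked up; leave the loose things on the bench and on top of the unit where they are.

Things in the scene. Friction and masses are not known exactly. Their poses are not given: they have to be found in the camera images.
- unit: low grey sheet-metal drawer unit fixed to the bench, 150 deep x 206 wide x 90 high, two drawers side by side. Origin at the bench, centre of the bottom edge of the case's front; its x axis points from the front into the case (the direction in which drawers are pushed shut), y to the left along the front, z up. The drawers stick out to -x.
- drawer_left_front (a point): centre of the outer face of the left (+y) drawer's plain aluminium front, 47 mm above the bench; moves with the drawer; axes as the unit's. The front panel is 96 wide, 12 thick, from 8 to 86 mm above the bench; a 50 mm wide pull lip stands 13 mm out from its face at 12 to 16 mm above the bench; the rest of the face is flat.
- drawer_right_front (a point): the same for the right (-y) drawer, an identical front
- drawer_left (a joint): how far the left drawer is out, m: 0 fully home (stop), starts 0.03 to 0.07 out; slides along the unit's x axis against about 2 N of friction and stays where it is left
- drawer_right (a joint): the same for the right drawer
- rodbox: dark steel box of welding electrodes fixed to the bench, 120 deep (x) x 160 wide (y) x 70 high, open on top, with a hinged lid. Origin at the centre of its underside; x points from its front to the hinge side
- lid_hinge (a point): middle of the lid's hinge axis, on the rim of the box's +x (far) side, 70 mm above the bench; axes as the box's, the hinge runs along y
- lid_edge (a point): middle of the lid's free edge (moves with the lid), 120 mm from the hinge axis. The lid is a flat steel plate 120 x 160 x 6 mm, 250 g; its inner face lies in the hinge plane, its outer face 6 mm out
- lid (a joint): lid angle, rad: 0 shut flat on the box, 1.57 upright, more leans away to +x; starts 1.45 to 1.8, can go to 1.95. The hinge is stiff (about 0.3 N m), so the lid stays at any angle and must be pushed all the way
- jar: loose grey jar, 48 diameter x 70 high, standing on the back of the unit's top; leave alone. Origin at its underside
- square: loose magnetic welding square, about 75 wide x 70 high, standing on the back of the unit's top; leave alone. Origin at its underside
- cup: loose aluminium cup, 50 diameter x 50 high, on the bench just in front of the electrode box; leave alone. Origin at its underside
- coupon: loose steel test plate 75 x 150 x 8 lying on the left of the bench; leave alone. Origin at its underside
- brush: loose wooden-handled wire brush, 230 long, lying at the far side of the bench; leave alone. Origin at its underside
- hammer: loose hammer lying at the far side of the bench; leave alone. Origin at its underside
- can: loose can 54 diameter x 160 high standing on the right of the bench; leave alone. Origin at its underside
Not all that is in view belongs to the job. What is shaped like the rodbox but purple or turquoise is not meant.

How it is judged:
By the outcome, as a careful person would: the job done as asked, in the order asked, and still so for the second after the job is handed in, with the robot touching nothing.
It also fails if it takes over 54 s, if anything falls off the work surface, if the arm or the gripper's body presses on something with over 40 N, if the wrist force passes 120 N, or if a joint passes its speed limit or range.

## Working session

There is one attempt and no reset: what is moved stays moved. The work goes in short steps, Python scripts to look and compute and a tool call to move; the robot and the scene stay as the last step left them, time stands still between calls to the robot, and variables do not carry over. Pictures are saved under pics/ and viewed, about 8 in all and at most 12, crops included, and the job is handed in when it is done.

Besides the shell and the picture viewer there is one more tool, called after "Emit:" by a JSON object that holds its "op" and its "data", one argument or row to a line. carry_out: Moves the arm, as the interface text tells. Its arguments: {"type":"object","properties":{"moves":{"type":"array","items":{"type":"number"}},"squeeze":{"type":"number"}},"required":["moves"]}

```bash
mkdir -p pics
cat > h.py <<'E'
import numpy as np, cv2
from rig import manip
def cam(n):
    c=manip.camera_info(n); f=210/np.tan(np.radians(c['fov_y'])/2)
    K=np.array([[f,0,c['cx']],[0,f,c['cy']],[0,0,1.]]); R=cv2.Rodrigues(np.array(c['rvec'],float))[0]
    return K,np.array(c['dist'],float),R,np.array(c['tvec'],float).ravel()
def ray(n,px):
    K,d,R,t=cam(n); u=cv2.undistortPoints(np.array(px,float).reshape(-1,1,2),K,d).reshape(-1,2)
    return -R.T@t,(np.c_[u,np.ones(len(u))]@R)
def onz(n,px,z):
    o,v=ray(n,px); return o+v*((z-o[2])/v[:,2])[:,None]
def tri(p_side,p_top):
    o1,v1=ray('side',p_side);o2,v2=ray('top',p_top);out=[]
    for a,b in zip(v1,v2):
        s=np.linalg.lstsq(np.c_[a,-b],o2-o1,rcond=None)[0]; p,q=o1+a*s[0],o2+b*s[1]; out.append([*((p+q)/2),np.linalg.norm(p-q)])
    return np.array(out)
def proj(n,P):
    K,d,R,t=cam(n); return cv2.projectPoints(np.array(P,float).reshape(-1,3),cv2.Rodrigues(R)[0],t,K,d)[0].reshape(-1,2)
def snap(n,name,crop=None,s=1.4):
    im=manip.get_image(n)[:,:,::-1]; cv2.imwrite(f'pics/{name}_raw.png',im)
    if crop: x,y,w,h=crop; im=im[y:y+h,x:x+w]
    cv2.imwrite(f'pics/{name}.png',cv2.resize(im,None,fx=s,fy=s,interpolation=cv2.INTER_CUBIC))
E
python3 - <<'E'
from h import *
np.set_printoptions(precision=3,suppress=True)
snap('side','s0');snap('top','t0')
for n in('side','top'):
    K,d,R,t=cam(n);print(n,K[0,0],-R.T@t,R[2],d)
print(manip.get_state())
E
```

```text
side 436.6744026749324 [0.349 0.893 0.832] [ 0.161 -0.765 -0.624] [-0.058  0.     0.     0.     0.   ]
top 410.200605850778 [ 0.433 -0.011  1.106] [ 0.079 -0.001 -0.997] [-0.106  0.     0.     0.     0.   ]
{'clock': 0.1, 'qpos': array([-1.462,  0.277,  1.506, -0.   ,  1.361, -0.121]), 'qd': array([-0.   , -0.   , -0.003, -0.   ,  0.   , -0.002]), 'effort': array([  0.001, -41.77 , -24.641,  -0.   ,   0.006,   0.   ]), 'position': array([ 0.131, -0.559,  0.231]), 'ee_rot': array([-0.001,  0.993,  0.115, -0.   ]), 'contact_force': array([ 0.424, -0.498, -0.236]), 'moment': array([-0.001, -0.019,  0.012]), 'width': 0.08520184139832822}
```

View pics/s0.png

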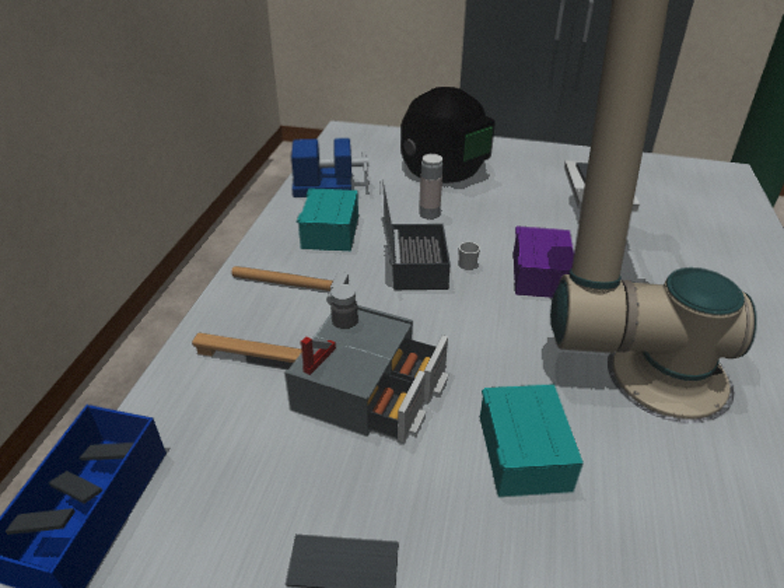

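View pics/t0.png

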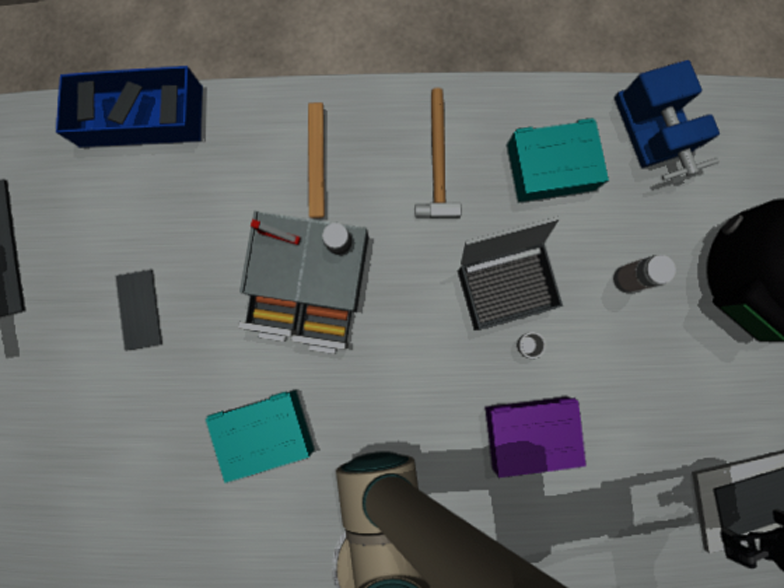

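The side view shows the open-lidded dark box at (420,255), the grey unit at (350,370) with both drawers out, the cup at (468,256) and closed decoys.

Things that could be mistaken for the rodbox in the top view:
- turquoise at (558,160)
- turquoise at (260,437)
- purple at (537,435)
- dark open box with electrodes at (510,285): this is the one described

The unit is the only drawer unit, at (305,280). I'll check both in close crops.

Run:
```python
from h import *
im=cv2.imread('pics/t0_raw.png');s=cv2.imread('pics/s0_raw.png')
a=cv2.resize(im[145:265,160:280],None,fx=4.9,fy=4.9,interpolation=cv2.INTER_CUBIC)[:588,:400*2]
b=cv2.resize(im[150:270,320:420],None,fx=4.9,fy=4.9,interpolation=cv2.INTER_CUBIC)
cv2.imwrite('pics/c1.png',cv2.resize(np.hstack([im[145:265,165:275],im[145:265,320:410]]),None,fx=4,fy=4,interpolation=cv2.INTER_CUBIC))
cv2.imwrite('pics/c2.png',cv2.resize(s[120:325,200:350],None,fx=2.9,fy=2.9,interpolation=cv2.INTER_CUBIC))
```

```text
(no output)
```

View pics/c1.png

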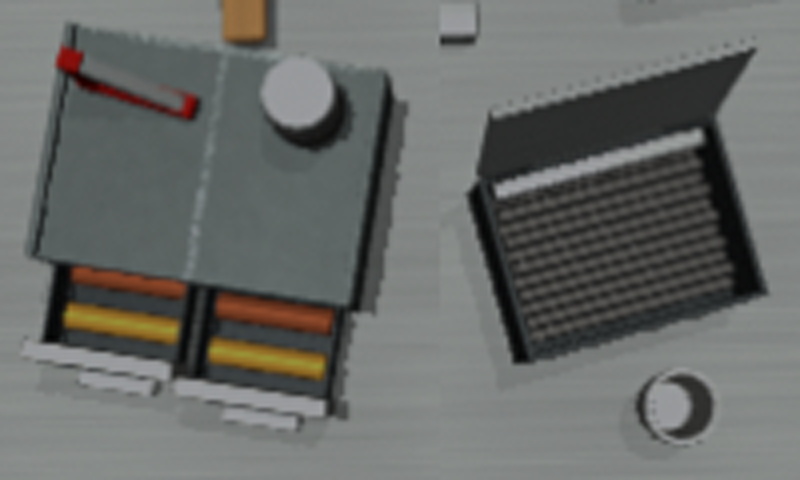

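View pics/c2.png

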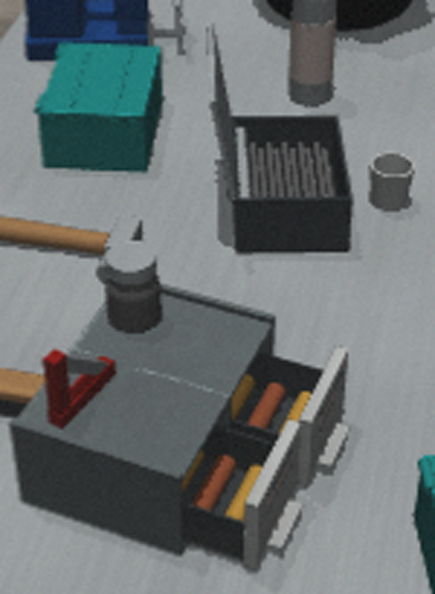

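Run:
```python
from h import *
np.set_printoptions(precision=4,suppress=True)
A=lambda L:np.array(L,float)/4+[165,145]
B=lambda L:(np.array(L,float)-[440,0])/4+[320,150-5]
C=lambda L:np.array(L,float)/2.9+[200,120]
u=onz('top',A([(68,22),(388,72),(352,305),(30,257)]),.09);print('unit BL BR FR FL',u[:,:2],np.linalg.norm(u-np.roll(u,-1,0),axis=1))
us=onz('side',C([(162,288),(274,320),(182,508),(12,425)]),.09);print('side: BR FR FL BL',us[:,:2])
d=onz('top',A([(22,354),(168,378),(175,393),(325,415)]),.086);print('drawers',d[:,:2])
ds=onz('side',C([(252,508),(299,425),(305,420),(347,347)]),.086);print('side drawers inner/outer top',ds[:,:2])
r=onz('top',B([(472,190),(712,122),(765,290),(518,360)]),.07);print('box BL BR FR FL',r[:,:2],np.linalg.norm(r-np.roll(r,-1,0),axis=1))
rs=onz('side',C([(338,117),(350,197),(234,197)]),.07);print('side FR FL BL',rs[:,:2])
print('lid edge L,R',tri(C([(223,103),(209,27)]),B([(490,112),(755,45)])))
c=onz('top',B([(677,407)]),.05);print('cup',c)
x=(u[0]+u[1]-u[2]-u[3]);x/=np.linalg.norm(x);print('unit yaw',np.arctan2(x[1],x[0]), 'front yaw by drawers',[np.arctan2(-(d[i+1]-d[i])[0]*-1,-(d[i+1]-d[i])[1]) for i in(0,2)])
o=(u[2]+u[3])/2; print('origin',o,'drawer face offsets along x',((d-o)@x))
b=(r[0]+r[1]-r[2]-r[3]);b/=np.linalg.norm(b);print('box yaw',np.arctan2(b[1],b[0]),'centre',r.mean(0))
```

```text
unit BL BR FR FL [[0.67   0.2367]
 [0.6327 0.0341]
 [0.4867 0.059 ]
 [0.521  0.2606]] [0.206  0.148  0.2045 0.1509]
side: BR FR FL BL [[0.5944 0.0429]
 [0.4866 0.0636]
 [0.514  0.2889]
 [0.6685 0.2357]]
drawers [[0.4605 0.2669]
 [0.4438 0.1748]
 [0.4344 0.1705]
 [0.419  0.0772]]
side drawers inner/outer top [[0.4632 0.2741]
 [0.4434 0.1809]
 [0.4396 0.1743]
 [0.4189 0.08  ]]
box BL BR FR FL [[ 0.5569 -0.1317]
 [ 0.5978 -0.2881]
 [ 0.4889 -0.3176]
 [ 0.4482 -0.1575]] [0.1616 0.1128 0.1652 0.1117]
side FR FL BL [[ 0.4848 -0.312 ]
 [ 0.45   -0.1631]
 [ 0.5661 -0.1366]]
lid edge L,R [[ 0.5821 -0.1306  0.1851  0.0109]
 [ 0.6259 -0.2863  0.1792  0.0017]]
cup [[ 0.4157 -0.2626  0.05  ]]
unit yaw -0.1637954615887635 front yaw by drawers [np.float64(-0.17914033327236742), np.float64(-0.16381717110008878)]
origin [0.5039 0.1598 0.09  ] drawer face offsets along x [-0.0602 -0.0617 -0.0702 -0.0703]
box yaw 0.2495106988932497 centre [ 0.523  -0.2237  0.07  ]
```

Emit:
{"op": "carry_out", "data": {
  "moves": [0, 1.6, 4.7, 0, -0.04, 0, 1.6, 4.7, 0, -0.04, 0, 1.6, 4.7, 0, -0.04, 0, 1.6, 4.7, 0, -0.04, 0, 1.6, 4.7, 0, -0.04, 0, 1.6, 4.7, 0, -0.04, 0, 1.6, 4.7, 0, -0.04, 0, 1.6, 4.7, 0, -0.04, 0, 1.6, 4.7, 0, -0.04, 0, 1.6, 4.7, 0, -0.04],
  "squeeze": 20
}}

```text
clock: 1.1
position: [0.2908, -0.088, 0.2314]
ee_rot: [0.0, 0.996, -0.086, 0.0]
contact_force: [1.6, 0.2, 0.4]
width: -0.0001
```

Emit:
{"op": "carry_out", "data": {
  "moves": [0, 1.6, 4.6, 0, 0, 0, 1.6, 4.6, 0, 0, 0, 1.6, 4.6, 0, 0, 0, 1.6, 4.6, 0, 0, 0, 1.6, 4.5, 0, 0, 0, 1.6, 4.4, 0, 0, 0, 1.6, 4.4, 0, 0, 0, 0, 0, -4, 0, 0, 0, 0, -4, 0, 0, 0, 0, -4, 0]
}}

```text
clock: 2.1
position: [0.4027, 0.2277, 0.1099]
ee_rot: [-0.0, 0.996, -0.084, 0.0]
contact_force: [1.1, -0.1, -0.4]
width: -0.0005
```

Run:
```python
from h import *
print(manip.get_state()['position'])
snap('side','s1',(200,180,150,150),4)
```

```text
[0.40273735 0.22769931 0.10989261]
```

View pics/s1.png

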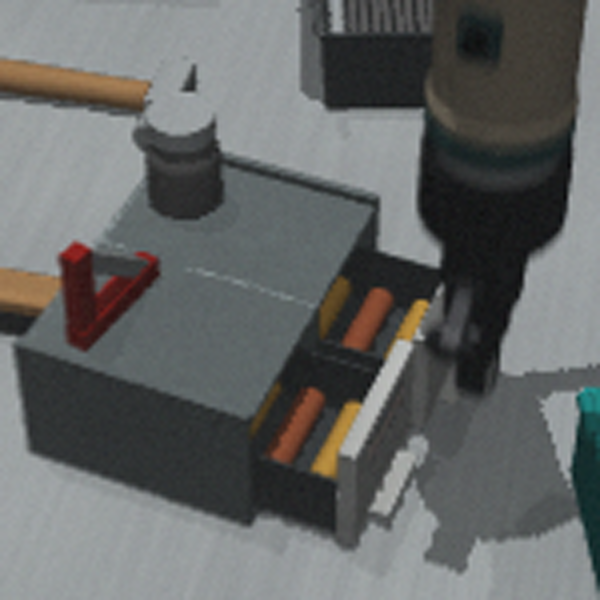

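The fingers are in front of the left face, clear of it (tip at (478,385) in the crop). Next I lower and push.

Emit:
{"op": "carry_out", "data": {
  "moves": [0, 0, 0, -3.3, 0, 0, 0, 0, -3.2, 0, 0, 0.98, -0.17, 0, 0, 0, 0.98, -0.17, 0, 0, 0, 0.98, -0.17, 0, 0, 0, 0.98, -0.17, 0, 0, 0, 0.98, -0.17, 0, 0, 0, 0.98, -0.17, 0, 0, 0, 0.98, -0.17, 0, 0, 0, 0, 0, 0, 0]
}}

```text
clock: 3.15
position: [0.4747, 0.215, 0.0471]
ee_rot: [-0.0, 0.996, -0.085, 0.002]
contact_force: [0.9, -0.9, 2.3]
width: -0.0001
```

Emit:
{"op": "carry_out", "data": {
  "moves": [0, 0.3, -0.05, 0, 0, 0, 0.3, -0.05, 0, 0, 0, 0.3, -0.05, 0, 0, 0, 0.2, -0.03, 0, 0, 0, 0.1, -0.02, 0, 0, 0, 0.1, -0.02, 0, 0, 0, 0.1, -0.02, 0, 0, 0, 0, 0, 0, 0, 0, 0, 0, 0, 0, 0, 0, 0, 0, 0]
}}

```text
clock: 4.15
position: [0.4858, 0.213, 0.0469]
ee_rot: [-0.0, 0.996, -0.085, 0.0]
contact_force: [-0.4, 0.3, 4.1]
width: 0.0002
```

Emit:
{"op": "carry_out", "data": {
  "moves": [0, 0.2, -0.03, 0, 0, 0, 0.2, -0.03, 0, 0, 0, 0.1, -0.02, 0, 0, 0, 0.1, -0.02, 0, 0, 0, 0.1, -0.02, 0, 0, 0, 0.1, -0.02, 0, 0, 0, 0, 0, 0, 0, 0, 0, 0, 0, 0, 0, 0, 0, 0, 0, 0, 0, 0, 0, 0]
}}

```text
clock: 5.15
position: [0.4919, 0.2119, 0.047]
ee_rot: [-0.0, 0.996, -0.085, -0.001]
contact_force: [-4.9, 1.8, 8.2]
width: -0.0001
```

Run:
```python
from h import *
s=manip.get_state();print(s['position'],s['contact_force'])
snap('side','s2',(200,180,150,150),4)
```

```text
[0.49192997 0.21186766 0.04695548] [-4.94565138  1.82165133  8.18561169]
```

View pics/s2.png

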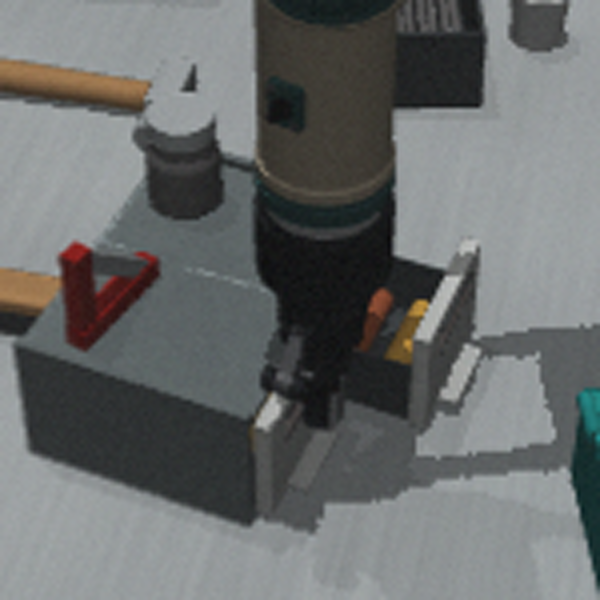

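The left drawer is nearly home, with perhaps a thin gap at (258,430). I'll lift slightly because of the upward force on the tool, then push harder.

Emit:
{"op": "carry_out", "data": {
  "moves": [0, -0.2, 0.03, 0, 0, 0, 0, 0, 0.5, 0, 0, 0.2, -0.03, 0, 0, 0, 0.1, -0.02, 0, 0, 0, 0.1, -0.02, 0, 0, 0, 0.1, -0.02, 0, 0, 0, 0.1, -0.02, 0, 0, 0, 0, 0, 0, 0, 0, 0, 0, 0, 0, 0, 0, 0, 0, 0]
}}

```text
clock: 6.2
position: [0.4916, 0.2111, 0.0508]
ee_rot: [0.0, 0.996, -0.086, -0.006]
contact_force: [-12.0, 5.7, 8.9]
width: 0.0002
```

Emit:
{"op": "carry_out", "data": {
  "moves": [0, -1.5, 0.3, 0, 0, 0, -2.1, 0.3, 0, 0, 0, 0, 0, 4, 0, 0, 0, 0, 4, 0, 0, -2.8, -2.8, 0, 0, 0, -2.8, -2.8, 0, 0, 0, -2.8, -2.8, 0, 0, 0, 0, 0, 0, 0, 0, 0, 0, 0, 0, 0, 0, 0, 0, 0]
}}

```text
clock: 7.2
position: [0.3791, 0.133, 0.1317]
ee_rot: [-0.0, 0.996, -0.085, 0.001]
contact_force: [-0.0, 0.2, 0.7]
width: 0.0
```

Run:
```python
from h import *
s=manip.get_state();print(s['position'],s['contact_force'])
snap('side','s3',(200,180,150,150),4);snap('top','t3')
a=cv2.imread('pics/s3_raw.png')[220:320,225:325];b=cv2.imread('pics/t3_raw.png')[160:260,170:270]
cv2.imwrite('pics/c3.png',cv2.resize(np.hstack([a,b]),None,fx=4,fy=4,interpolation=cv2.INTER_CUBIC))
```

```text
[0.37909162 0.13298898 0.13166962] [-0.00529583  0.21673358  0.65505278]
```

View pics/c3.png

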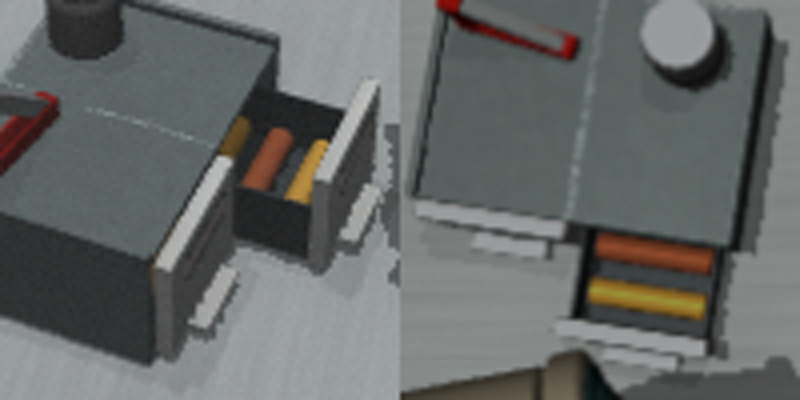

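Emit:
{"op": "carry_out", "data": {
  "moves": [0, 0, 0, -3.9, 0, 0, 0, 0, -3.9, 0, 0, 0.98, -0.17, 0, 0, 0, 0.98, -0.17, 0, 0, 0, 0.98, -0.17, 0, 0, 0, 0.98, -0.17, 0, 0, 0, 0.98, -0.17, 0, 0, 0, 0.98, -0.17, 0, 0, 0, 0.98, -0.17, 0, 0, 0, 0.98, -0.17, 0, 0]
}}

```text
clock: 8.3
position: [0.4564, 0.1187, 0.0535]
ee_rot: [0.0, 0.996, -0.085, -0.0]
contact_force: [-3.6, 0.5, 2.6]
width: -0.0002
```

Emit:
{"op": "carry_out", "data": {
  "moves": [0, 0.5, -0.08, 0, 0, 0, 0.4, -0.07, 0, 0, 0, 0.3, -0.05, 0, 0, 0, 0.2, -0.03, 0, 0, 0, 0.2, -0.03, 0, 0, 0, 0.1, -0.02, 0, 0, 0, 0.1, -0.02, 0, 0, 0, 0.1, -0.02, 0, 0, 0, 0, 0, 0, 0, 0, 0, 0, 0, 0]
}}

```text
clock: 9.3
position: [0.4751, 0.1158, 0.0533]
ee_rot: [-0.0, 0.996, -0.085, 0.0]
contact_force: [-1.9, -1.1, -1.0]
width: -0.0001
```

Emit:
{"op": "carry_out", "data": {
  "moves": [0, 0.2, -0.03, 0, 0, 0, 0.1, -0.02, 0, 0, 0, 0.1, -0.02, 0, 0, 0, 0.1, -0.02, 0, 0, 0, 0.1, -0.02, 0, 0, 0, 0, 0, 0, 0, 0, 0, 0, 0, 0, 0, 0, 0, 0, 0, 0, 0, 0, 0, 0, 0, 0, 0, 0, 0]
}}

```text
clock: 10.3
position: [0.4749, 0.1158, 0.0529]
ee_rot: [-0.0, 0.996, -0.085, -0.006]
contact_force: [-12.3, 2.7, 7.9]
width: -0.0003
```

Emit:
{"op": "carry_out", "data": {
  "moves": [0, 0.2, -0.03, 0, 0, 0, 0, 0, 0, 0, 0, -1.9, 0.3, 0, 0, 0, -2.8, 0.5, 0, 0, 0, 0, 0, 5, 0, 0, 0, 0, 5, 0, 0, 0, 0, 5, 0, 0, 0, 0, 5, 0, 0, 0, 0, 0, 0, 0, 0, 0, 0, 0]
}}

```text
clock: 11.3
position: [0.4376, 0.1227, 0.255]
ee_rot: [-0.001, 0.996, -0.085, 0.003]
contact_force: [0.5, 0.9, -0.6]
width: 0.0002
```

Emit:
{"op": "carry_out", "data": {
  "moves": [0, 2.4, -3.5, 0, 0.047, 0, 2.4, -3.5, 0, 0.047, 0, 2.4, -3.5, 0, 0.047, 0, 2.4, -3.5, 0, 0.047, 0, 2.4, -3.5, 0, 0.047, 0, 2.4, -3.5, 0, 0.047, 0, 2.4, -3.5, 0, 0.047, 0, 2.4, -3.5, 0, 0.047, 0, 2.4, -3.5, 0, 0.047, 0, 0, 0, 0, 0]
}}

```text
clock: 12.3
position: [0.654, -0.1976, 0.2487]
ee_rot: [0.0, 0.992, 0.124, -0.001]
contact_force: [-0.5, 0.5, 0.4]
width: 0.0
```

Run:
```python
from h import *
s=manip.get_state();print(s['position'],s['contact_force'])
snap('side','s4');snap('top','t4')
a=cv2.imread('pics/s4_raw.png')[90:330,190:370];b=cv2.imread('pics/t4_raw.png')[80:320,160:420]
cv2.imwrite('pics/c4.png',cv2.resize(np.hstack([a,b]),None,fx=1.8,fy=1.8,interpolation=cv2.INTER_CUBIC))
```

```text
[ 0.65404661 -0.19763929  0.24872803] [-0.50565079  0.5208288   0.36849155]
```

View pics/c4.png

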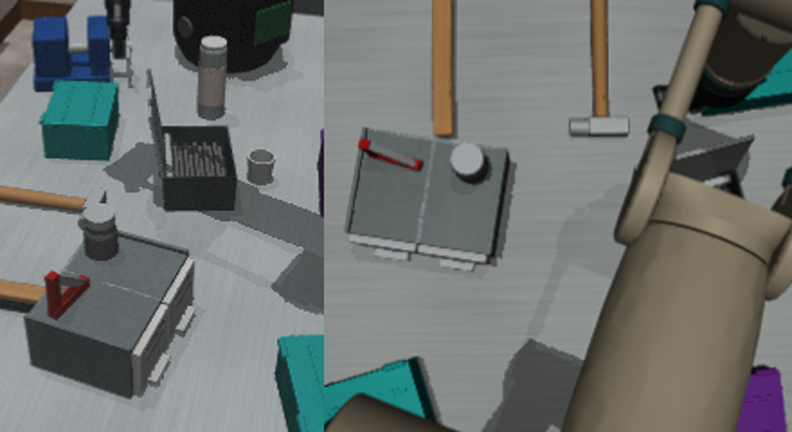

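Both drawers look flush in the two views. The gripper is now above and behind the lid. I'll lower behind it and start the sweep.

Emit:
{"op": "carry_out", "data": {
  "moves": [0, 0, 0, -4.9, 0, 0, 0, 0, -4.9, 0, 0, -0.97, -0.25, 0, 0, 0, -0.97, -0.25, 0, 0, 0, -0.97, -0.25, 0, 0, 0, -0.97, -0.25, 0, 0, 0, -0.97, -0.25, 0, 0, 0, -0.97, -0.25, 0, 0, 0, 0, 0, 0, 0, 0, 0, 0, 0, 0]
}}

```text
clock: 13.4
position: [0.5927, -0.2079, 0.1554]
ee_rot: [0.0, 0.992, 0.126, -0.001]
contact_force: [0.9, -0.8, 0.8]
width: -0.0001
```

Run:
```python
from h import *
s=manip.get_state();print(s['position'],s['contact_force'])
snap('side','s5',(240,90,150,130),4)
```

```text
[ 0.59273496 -0.20794347  0.15538903] [ 0.85831918 -0.816958    0.76153679]
```

View pics/s5.png

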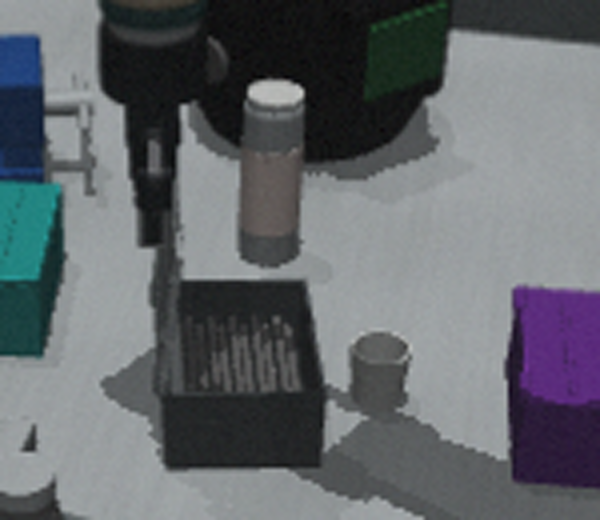

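Emit:
{"op": "carry_out", "data": {
  "moves": [0, -0.87, -0.23, -0.3, 0, 0, -0.87, -0.23, -0.3, 0, 0, -0.87, -0.23, -0.3, 0, 0, -0.82, -0.21, -0.4, 0, 0, -0.82, -0.21, -0.4, 0, 0, -0.82, -0.21, -0.5, 0, 0, -0.61, -0.16, -0.65, 0, 0, -0.61, -0.16, -0.7, 0, 0, -0.61, -0.16, -0.7, 0, 0, 0, 0, 0, 0]
}}

```text
clock: 14.45
position: [0.5225, -0.2253, 0.1112]
ee_rot: [-0.001, 0.992, 0.126, -0.002]
contact_force: [0.1, -0.3, -0.2]
width: -0.0002
```

Emit:
{"op": "carry_out", "data": {
  "moves": [0, -0.27, -0.07, -0.5, 0, 0, -0.27, -0.07, -0.5, 0, 0, -0.27, -0.07, -0.5, 0, 0, -0.1, -0.03, -0.45, 0, 0, -0.1, -0.03, -0.45, 0, 0, -0.1, -0.03, -0.45, 0, 0, -0.1, -0.03, -0.45, 0, 0, 0, 0, -0.2, 0, 0, 0, 0, -0.1, 0, 0, 0, 0, 0, 0]
}}

```text
clock: 15.45
position: [0.5125, -0.229, 0.0766]
ee_rot: [0.0, 0.992, 0.126, -0.0]
contact_force: [-0.7, -0.3, 0.3]
width: -0.0001
```

Run:
```python
from h import *
s=manip.get_state();print(s['position'],s['contact_force'])
snap('side','s6',(240,90,150,130),4)
```

```text
[ 0.51245237 -0.22900518  0.0765513 ] [-0.69438804 -0.26069793  0.32715923]
```

View pics/s6.png

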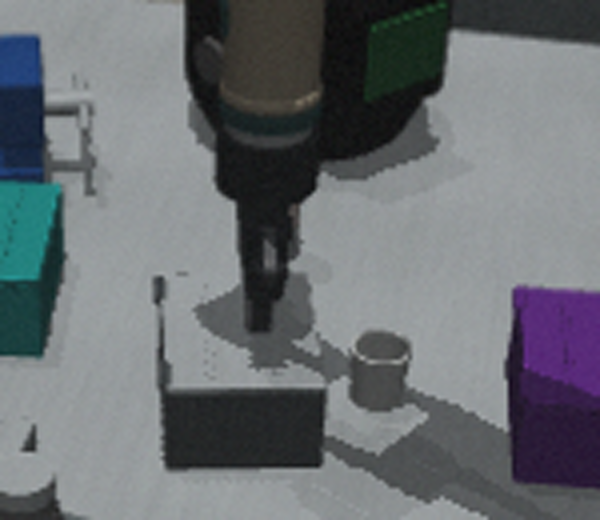

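The lid looks flat. I'll press it near the free edge to be sure it's seated.

Emit:
{"op": "carry_out", "data": {
  "moves": [0, 0, 0, 0.3, 0, 0, -1, -0.25, 0, 0, 0, -1, -0.25, 0, 0, 0, 0, 0, -0.3, 0, 0, 0, 0, -0.2, 0, 0, 0, 0, -0.2, 0, 0, 0, 0, -0.2, 0, 0, 0, 0, 0, 0, 0, 0, 0, 0, 0, 0, 0, 0, 0, 0]
}}

```text
clock: 16.5
position: [0.4914, -0.2341, 0.0757]
ee_rot: [0.001, 0.992, 0.126, -0.0]
contact_force: [-11.7, 4.1, 34.9]
width: -0.0002
```

Emit:
{"op": "carry_out", "data": {
  "moves": [0, 0, 0, 0.5, 0, 0, 0, 0, 3, 0, 0, 0, 0, 5, 0, 0, 0, 0, 5, 0, 0, 0, 0, 4, 0, 0, -4, 2, 0, 0, 0, -4, 2, 0, 0, 0, -4, 2, 0, 0, 0, 0, 0, 0, 0, 0, 0, 0, 0, 0]
}}

```text
clock: 17.5
position: [0.3724, -0.1737, 0.2462]
ee_rot: [0.001, 0.992, 0.126, 0.001]
contact_force: [0.9, 0.1, 0.5]
width: 0.0001
```

Run:
```python
from h import *
np.set_printoptions(precision=4,suppress=True)
s=manip.get_state();print(s['position'],s['contact_force'])
snap('side','s7');snap('top','t7')
a=cv2.imread('pics/s7_raw.png')[130:330,190:370];b=cv2.imread('pics/t7_raw.png')[130:330,160:420]
cv2.imwrite('pics/c7.png',cv2.resize(np.hstack([a,b]),None,fx=1.8,fy=1.8,interpolation=cv2.INTER_CUBIC))
```

```text
[ 0.3724 -0.1737  0.2462] [0.9317 0.1205 0.4924]
```

View pics/c7.png

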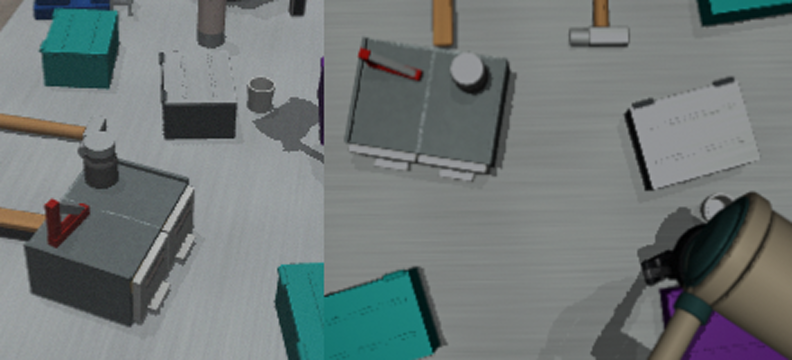

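```bash
python3 -c "
from rig import manip
print(manip.get_state()['contact_force'],manip.sign_off())"
```

```text
the job is handed in; nothing more can be done
[-0.74618392 -0.20250723 -1.13126422] None
```

I pushed the left drawer home, then the right, then swung the electrode box lid over and pressed it shut. I handed the job in at about 17.6 s, with the arm clear of everything and the wrist force near zero.

- **Drawers:** each stopped moving under about 12 N, well above the 2 N friction. The final pictures show both fronts against the case and in line. A thin yellow sliver beside the left front in one crop hinted at a gap of a millimetre or so. The firm stop spoke against that, and I did not measure it further.
- **Upward force while pushing:** the wrist read 8–9 N upward during the drawer pushes. I did not confirm the cause; raising the fingers 5 mm on the left drawer did not remove it.
- **Lid:** I pressed it near its free edge with about 35 N. The fingertip stopped at 75.7 mm, against the 76 mm expected for a shut lid, and it stayed flat after I let go.
- **Loose things:** the cup, jar and square looked unmoved in the final pictures, as did what showed of the brush and hammer. The coupon was outside the final crop, and only the can's base showed.

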